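# Stand the consolidation frame's yoke up over the cell

## Robot

A 6-joint arm with a two-finger parallel gripper is mounted at the origin on a cart in front of the work surface, level with it; the furniture and walls round the work are solid. World frame = base frame: x ahead of the robot, y to its left, z up, the work surface at z = 0. Lengths are in m, angles in rad, forces in N, time in s.
With the tool pointing down it reaches from about 0.25 to 0.8 m from the base axis. Payload 8.5 kg.
Tool frame: the origin (TCP) lies midway between the tips of the shut fingers; the grasp point (between the pads) lies 19 mm behind it; z points along the fingers, y is the line along which they close (so a half turn about z gives the same grasp; the last joint's range is limited). The gripper opens to 85 mm and grips with 20 to 120 N. Pads are 22 mm wide; open, the fingers measure 114 mm over their backs; the gripper's body (76 mm by 85 mm) begins 54 mm behind the grasp point. The pads swing forward as they close: fully open they stand 13 mm farther back than shut.
Start: joints at [-1.287, 0.238, -0.013, 1.319, 0, 1.571], TCP at [0.147, -0.504, 0.231] pointing down, gripper open.
Joint ranges: [-2.66, 2.66], [-1.03, 1.9], [-1.14, 1.46], [-1.82, 2.27], [-1.45, 1.34], [-3.14, 3.14]. Speed limits (rad/s): [2.22, 2.22, 2.79, 3.14, 3.14, 3.14].

## Interface

Orientations are given as a unit quaternion [w, x, y, z].
In Python, from workcell import telemetry, eyes, sign_off gives the robot as it stands.
- The arm moves only by the shell command python3 -m creep 'ROWS'. ROWS is JSON, a list of rows, each a list of 7 numbers: the turn, a rotation vector about the tool's x, y, z as a fraction of full scale, then the shift along the tool's x, y, z as a fraction of full scale, then the opening, from -1 (shut) to 1 (fully open). A call has 1 to 20 rows; each row is the pose to reach, as a shift and turn from the pose commanded when the call began, along the tool's axes at that moment; what a row does not reach only later rows make up. Full scale, the value 1, is 0.2 m for a shift and 2 rad for a turn. A row lasts 1/8 s, in which the tool goes at most 62.5 mm and 10.7 degrees, less where a joint would pass 70% of its speed; a pose out of reach is approached as far as the arm can. A call with a number of a shift or a turn outside -1 to 1 is refused whole. A call with a gripper value outside its range is refused whole. The fingers move at their own pace and stop on an object; the grip force is fixed at half the most. Time passes only in rows, so rows that repeat a pose let the fingers close. It gives the time, the measured TCP pose, the force, the opening and the grip force at its end, in the units of the state.
- telemetry.read_state(): the state, without advancing time (a new reading comes with each control period).
- eyes.capture(name): name is "scene" or "top"; returns a dict with "color" (400x640x3 uint8, blue, green, red), "intrinsics" (3x3 intrinsics, pixels), "R" (3x3) and "t" (3): a world point X has camera coordinates R X + t. Camera axes: x right, y down, z forward; pixel columns grow to the right and rows downward; lengths in m; the calibration is good to about 2 mm. A picture is of the moment at which its call begins. There is no depth.
- sign_off(): hands the job in; it is judged then, once.
Trained networks look in a picture, given as the dict that the camera call returned (one of the last four; its "shot" number tells which), for a name from the list of things; names that differ only in an ending like _2 or _b are one class to them, and where a whole thing is asked for, a point or a joint stands for the part that bears it (a point fixed in the world has none). Each returns a list of dicts, best first, with "conf" (0 to 1); they miss things now and then, are a little off and sometimes report something else, mostly with a low value. They report only what shows in the picture. A call takes as long as a camera call.
- eyes.look_for(thing, picture): "rect" ([centre column, centre row, width, height] as shares, 0 to 1, of the picture: columns of its width, rows of its height, round what is visible of it).
- eyes.spot_point(thing, picture): "at" ([column, row] as shares, 0 to 1, of the picture: columns of its width, rows of its height: a listed point, or the origin of a listed thing).
The state is a dict: "time": time; "q": joint angles; "qvel": joint speeds; "joint_efforts": joint torques, N m; "ee_pos": TCP position; "tcp_rot": TCP orientation; "wrist_force": force on the tool from outside, world axes, zero at the start; "torque": the same for the moment, N m; "gripper_width": finger opening in m; "gripper_force": force on a finger pad.
Only numpy, scipy, OpenCV 4.12 (cv2) and the standard library are available. Lean on these libraries where they do the work, as an engineer would, in place of code of your own. Each camera call takes 0.05 s, during which the arm holds its last target. There are 200 camera calls.

## Task

Set up the small consolidation (oedometer) frame on the bench for loading: push the round metal cell along the bed until it is fully home against both locating dowels, stand the tipped-back yoke fully upright over it by pushing, and press the loading ram down until its nose is fully down in the seat of the cell's cap. Only push with the fingertips or the outside of the fingers: push the cell by its outer wall, never touch its loading cap (it rests on the specimen), never lift or tip the cell, and leave the other things on the bench where they are.

Things in the scene. Friction and masses are not known exactly. Their poses are not given: they have to be found in the camera images.
- frame: Fixed frame: flat steel-topped bed 232 mm long (its x from -158 to +74), 124 wide (y), top 55 mm above the worktop. Origin on the worktop below the cell's home, z up. Open loading end at -x; gauge and knob stick out 18 mm on the -y side. Two dowels (10 mm thick, 9 high) at x = 39, y = +33 and -33 mm stop a cell pushed along +x at x = 0, y = 0. Yoke hinge: parallel to y at x = 0, z = 35 mm.
- yoke (a joint): Yoke angle, rad: 0 = fully upright on its stop, 0.8 = tipped back towards the frame's +x on its back stop (the start). Nearly free pivot: let go short of upright it falls back; within about 0.1 of upright it stays. Takes about 4 N at the crossbar. Two 12 mm columns at y = +73 and -73 mm carry the crossbar, its centre 150 mm from the hinge axis; nuts over the columns stand 11 mm above it.
- bar_center (a point): Centre of the yoke's crossbar (26 x 26 mm, 176 mm long); upright it spans 172 to 198 mm above the worktop. Axes turn with the yoke: y along the bar, z along the columns away from the hinge, x out of the face that looks back and down while the yoke is tipped back (the side to push on).
- ram (a joint): How far the loading ram is pushed down through the middle of the crossbar, m (0 to 0.018; starts at 0 to 0.002). It slides stiffly (about 4 N) and stays where left. With the cell home and the yoke upright the nose meets the seat's floor at 0.012. Pushed down before the yoke is up, the nose would strike the cap.
- ram_top (a point): Centre of the top face, to be pressed, of the ram's round knurled head (24 mm across, 10 mm high). With the ram at 0 it is 37 mm from the crossbar's centre along the columns, 222 mm above the worktop when the yoke is upright. z points out along the ram.
- ram_nose (a point): Tip of the ram's nose (10 mm thick, chamfered), 103 mm below ram_top.
- cell: Loose round consolidation cell, 0.6 to 0.9 kg, resting on the bed: metal outer wall 92 mm across and 36 mm high, with a brass clamping ring inside and the loading cap in the middle. Origin at the centre of its underside (55 mm above the worktop on the bed), z up; its yaw does not matter. It starts 70 to 95 mm short of home, towards the frame's -x end.
- seat (a point): Centre of the floor of the seat in the loading cap's boss, 52 mm above the cell's underside. The cap (48 mm across) carries a boss 26 mm across whose top is 58 mm above the cell's underside; the seat is a hole 16 mm across and 6 mm deep in it.
- stopwatch: Black stopwatch, 74 x 61 x 17 mm, lying on the worktop; origin under its centre. Not to be moved.
- ring: Spare steel cutting ring, 50 mm across, 20 mm high, on the worktop; origin under its centre. Not to be moved.
- weight: Brass weight, 38 mm across, 52 mm high, on the worktop; origin under its centre. Not to be moved.
- spare_tin: Open metal tin, 62 mm across, 41 mm high, on the worktop; origin under its centre. Not to be moved.
- home (a point): Point on top of the bed where the centre of the cell's underside lies when the cell is home against both dowels (frame x = 0, y = 0, 55 mm above the worktop).
- cap: The steel loading cap in the middle of the cell, fixed to it, 48 mm across with the boss on top; origin at the centre of its underside, 26 mm above the cell's underside. Not to be touched by the robot.

How it is judged:
At the end, for the whole second after the job is handed in: The cell stands within 3 mm of its home position against the dowels, the yoke is within 0.035 rad (2 degrees) of fully upright, the ram is more than 10 mm down with its nose within 4 mm of the centre of the seat's floor, and everything is at rest (distance between cell and home below 0.003 m and value of joint yoke below 0.035 rad and value of joint ram above 0.01 m and distance between ram_nose and seat below 0.004 m and linear speed of cell below 0.01 m/s and velocity of joint yoke between -0.05 and 0.05 rad/s); the robot touches nothing.
It fails at once if the cell is lifted off the bed (more than 5 mm) (z of cell in the frame of frame above 0.06 m).
It fails at once if the cell is tipped or pushed off the bed (angle between cell's own z axis and vertical above 0.12 rad or z of cell in the frame of frame below 0.05 m).
It fails at once if the fingers or the arm touch the loading cap (contact force between any of the fingers, the arm and cap above 1 N).
It fails at once if a bystander is moved by more than 15 mm (distance of any of stopwatch, ring, weight, spare_tin from where it was at the start of the episode above 0.015 m).
It also fails if it takes over 61 s, if anything falls off the work surface, if the arm or the gripper's body presses on something with over 40 N, if the wrist force passes 120 N, or if a joint passes its speed limit or range.

## Working session

There is one attempt and no reset: what is moved stays moved. The work goes in short steps, Python scripts to look and compute and a shell command to move; the robot and the scene stay as the last step left them, time stands still between calls to the robot, and variables do not carry over. Pictures are saved under pics/ and viewed, at most 10 in all, crops included, and the job is handed in when it is done.

```bash
mkdir -p pics
cat > h.py <<'E'
import numpy as np, cv2
from workcell import telemetry, eyes, sign_off
def px(p,cam):
    c=cam["R"]@np.array(p)+cam["t"]; u=cam["intrinsics"]@c; return u[:2]/u[2]
def ray(uv,cam):
    K=cam["intrinsics"];d=cam["R"].T@np.linalg.inv(K)@np.array([uv[0],uv[1],1.]);return -cam["R"].T@cam["t"],d
def onz(uv,cam,z):
    o,d=ray(uv,cam);return o+d*(z-o[2])/d[2]
def spot(n,cam):
    return [(round(r["conf"],2),np.array(r["at"])*[640,400]) for r in eyes.spot_point(n,cam)]
E
python3 - <<'E'
from h import *
np.set_printoptions(precision=4,suppress=True)
Z=dict(frame=0,cell=.055,home=.055,seat=.107,stopwatch=0,ring=0,weight=0,spare_tin=0,bar_center=.14,ram_top=.165)
for n in("scene","top"):
    c=eyes.capture(n);cv2.imwrite(f"pics/{n}0.png",c["color"]); print(n,-c["R"].T@c["t"])
    for k,z in Z.items():
        for cf,uv in spot(k,c)[:2]: print(k,cf,uv,onz(uv,c,z))
s=telemetry.read_state();print(s)
E
```

```text
scene [-0.0081  0.3332  0.8986]
frame 0.68 [347.52 225.  ] [ 0.4938 -0.3119 -0.    ]
cell 0.62 [342.592 230.68 ] [ 0.4583 -0.2449  0.055 ]
home 0.9 [348.8 210.8] [ 0.5002 -0.3202  0.055 ]
seat 0.62 [342.08 216.8 ] [ 0.4665 -0.2478  0.107 ]
stopwatch 0.44 [363.584 181.88 ] [ 0.5929 -0.511   0.    ]
ring 0.47 [280.832 207.8  ] [ 0.7043 -0.2106  0.    ]
weight 0.68 [299.392 295.88 ] [ 0.4135 -0.0246  0.    ]
spare_tin 0.61 [280.384 319.88 ] [0.3967 0.0583 0.    ]
spare_tin 0.41 [282.688 210.8  ] [ 0.6893 -0.2057  0.    ]
bar_center 0.88 [366.912 172.4  ] [ 0.521  -0.4218  0.14  ]
ram_top 0.51 [370.624 159.88 ] [ 0.5348 -0.4532  0.165 ]
top [ 0.3047 -0.2414  1.373 ]
frame 0.62 [349.184 217.2  ] [ 0.4993 -0.3244  0.    ]
cell 0.58 [326.016 229.48 ] [ 0.4538 -0.246   0.055 ]
home 0.75 [349.376 216.52 ] [ 0.4937 -0.3218  0.055 ]
home 0.36 [385.088 199.68 ] [ 0.5457 -0.4385  0.055 ]
seat 0.64 [329.024 224.12 ] [ 0.4642 -0.2554  0.107 ]
stopwatch 0.47 [398.528 191.   ] [ 0.5843 -0.4933  0.    ]
ring 0.39 [313.792 160.68 ] [ 0.6976 -0.2102  0.    ]
weight 0.52 [261.376 247.68 ] [ 0.4046 -0.031   0.    ]
weight 0.39 [234.176 252.08 ] [0.3921 0.0592 0.    ]
spare_tin 0.69 [232.704 251.   ] [0.3958 0.0641 0.    ]
bar_center 0.71 [385.92 200.88] [ 0.5264 -0.4281  0.14  ]
ram_top 0.43 [397.504 198.4  ] [ 0.5285 -0.4587  0.165 ]
{'time': 1.1, 'q': array([-1.287 ,  0.2382, -0.0135,  1.3192,  0.    ,  1.5708]), 'qvel': array([ 0.0013, -0.0003, -0.0004, -0.0015, -0.0008,  0.0008]), 'joint_efforts': array([ -0.0012, -53.8601,  34.6692,   0.0032,  -0.0002,   0.    ]), 'ee_pos': array([ 0.147 , -0.5039,  0.2313]), 'tcp_rot': array([-0.0001,  0.9899,  0.1414, -0.    ]), 'wrist_force': array([0.1724, 0.3703, 0.1046]), 'torque': array([ 0.0004, -0.0024,  0.0013]), 'gripper_force': 0.0, 'gripper_width': 0.08512776409919175}
```

View pics/scene0.png

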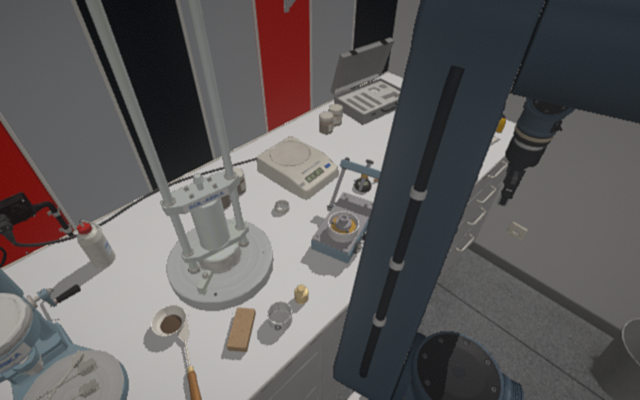

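View pics/top0.png

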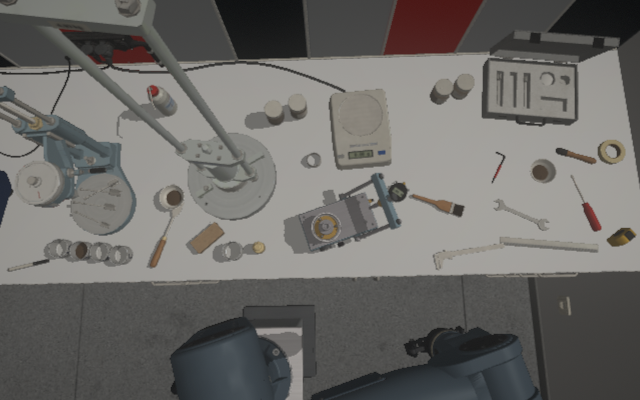

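The scene view shows the frame partly hidden by the arm, around (345,220). The top view shows it clearly: cell at about (326,229), crossbar running from (378,178) to (397,227). Next I'll check the frame pose hypothesis with an overlay.

```bash
cat >> h.py <<'E'
def F(h,yaw,p):
    c,s=np.cos(yaw),np.sin(yaw); return np.array([h[0]+c*p[0]-s*p[1],h[1]+s*p[0]+c*p[1],p[2]])
def overlay(cam,h,yaw,cell,th,name,box,sc=6):
    x0,y0,x1,y1=box
    im=cv2.resize(cam["color"][y0:y1,x0:x1],None,fx=sc,fy=sc,interpolation=cv2.INTER_CUBIC)
    P=lambda pts:((np.array([px(q,cam) for q in pts])-[x0,y0]+.5)*sc).astype(int).reshape(-1,1,2)
    L=lambda pts,c:cv2.polylines(im,[P(pts)],True,c,1)
    L([F(h,yaw,p) for p in[(-.158,-.062,.055),(.074,-.062,.055),(.074,.062,.055),(-.158,.062,.055)]],(0,255,0))
    ux,uz=np.array([np.cos(th),-np.sin(th)]),np.array([np.sin(th),np.cos(th)])
    b=lambda x,y,z:F(h,yaw,(ux[0]*x+uz[0]*z,y,.035+ux[1]*x+uz[1]*z))
    L([b(-.013,-.088,.163),b(.013,-.088,.163),b(.013,.088,.163),b(-.013,.088,.163)],(0,0,255))
    a=np.linspace(0,6.28,40)
    L([(cell[0]+.046*np.cos(t),cell[1]+.046*np.sin(t),.091) for t in a],(255,0,255))
    for s in(1,-1): L([F(h,yaw,(.039+.005*np.cos(t),s*.033+.005*np.sin(t),.064)) for t in a],(255,255,0))
    cv2.imwrite(name,im)
E
python3 - <<'E'
from h import *
c=eyes.capture("top")
overlay(c,(.4965,-.3210),np.deg2rad(-74.5),(.456,-.2455),.8,"pics/ov1.png",(280,165,410,262))
E
```

```text
(no output)
```

View pics/ov1.png

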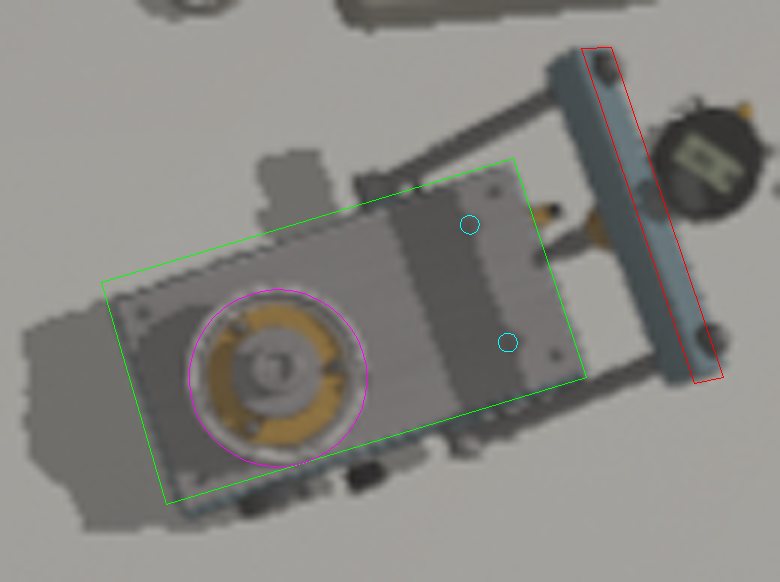

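The cell is at frame x≈-86 mm, y≈-14 mm. The bed in the picture is turned about 2° from my model, so I take yaw ≈ -72.2° and home ≈ (0.494,-0.3235). Moving to behind the cell.

```bash
python3 -m creep '[[0,0,-0.08,0.09,-0.05,0,0.4],[0,0,-0.16,0.18,-0.11,0,0.4],[0,0,-0.24,0.27,-0.16,0,0.4],[0,0,-0.32,0.36,-0.22,0,0.4],[0,0,-0.40,0.45,-0.27,0,0.4],[0,0,-0.48,0.54,-0.33,0,0.4],[0,0,-0.56,0.63,-0.38,0,0.4],[0,0,-0.64,0.72,-0.44,0,0.4],[0,0,-0.72,0.81,-0.5,0,0.4],[0,0,-0.8,0.9,-0.55,0,0.4],[0,0,-0.8,0.9,-0.55,0,0.4],[0,0,-0.8,0.9,-0.55,0,0.4]]'
cat >> h.py <<'E'
from scipy.spatial.transform import Rotation as Ro
H=(.4943,-.3235); YAW=np.deg2rad(-72.2)
def go(fx,fy,z,h=None,yaw=None):
    "shift in tool units to reach frame point; prints state in frame too"
    h=H if h is None else h; yaw=YAW if yaw is None else yaw
    s=telemetry.read_state();q=s["tcp_rot"];R=Ro.from_quat([q[1],q[2],q[3],q[0]]).as_matrix()
    p=s["ee_pos"];d=p[:2]-np.array(h);c,sn=np.cos(yaw),np.sin(yaw)
    print("t",round(s["time"],2),"frame xy",(c*d[0]+sn*d[1]).round(4),(-sn*d[0]+c*d[1]).round(4),"z",p[2].round(4),"F",s["wrist_force"].round(1),"w",round(s["gripper_width"],4))
    print("toolx deg",np.degrees(np.arctan2(R[1,0],R[0,0])).round(2),"z",R[:,2].round(3),"units",(R.T@(F(h,yaw,(fx,fy,z))-p)/.2).round(3))
E
python3 - <<'E'
from h import *
go(-.150,-.014,.2)
E
```

```text
time: 2.65
ee_pos: [0.2888, -0.3482, 0.2313]
tcp_rot: [-0.0, 0.589, 0.808, -0.0]
wrist_force: [-0.4, 0.4, 0.2]
gripper_width: 0.0599
gripper_force: 0.0
t 2.65 frame xy -0.0393 -0.2032 z 0.2313 F [-0.4  0.4  0.2] w 0.0599
toolx deg 107.79 z [-0. -0. -1.] units [0.554 0.946 0.156]
```

```bash
python3 -m creep '[[0,0,0,0.11,0.19,0,0.4],[0,0,0,0.22,0.38,0,0.4],[0,0,0,0.33,0.57,0,0.4],[0,0,0,0.44,0.76,0,0.4],[0,0,0,0.555,0.945,0,0.4],[0,0,0,0.555,0.945,0.1,0.4],[0,0,0,0.555,0.945,0.3,0.4],[0,0,0,0.555,0.945,0.5,0.4],[0,0,0,0.555,0.945,0.5,0.4],[0,0,0,0.555,0.945,0.5,0.4]]'
python3 - <<'E'
from h import *
go(-.150,-.014,.073)
c=eyes.capture("top")
print(spot("cell",c),spot("home",c))
overlay(c,H,YAW,(.4545,-.2455),.8,"pics/ov2.png",(280,165,410,262))
c=eyes.capture("scene");cv2.imwrite("pics/s2.png",cv2.resize(c["color"][150:270,260:420],None,fx=4,fy=4))
E
```

```text
time: 3.9
ee_pos: [0.4351, -0.1848, 0.1325]
tcp_rot: [0.001, 0.589, 0.808, 0.0]
wrist_force: [0.4, -1.0, 0.0]
gripper_width: 0.0597
gripper_force: 0.0
t 3.9 frame xy -0.1501 -0.0139 z 0.1325 F [ 0.4 -1.   0. ] w 0.0597
toolx deg 107.84 z [ 0.001 -0.    -1.   ] units [-0.    -0.001  0.298]
[(0.61, array([326.912, 227.88 ]))] [(0.56, array([349.184, 218.52 ])), (0.35, array([399.616, 187.   ]))]
```

View pics/ov2.png

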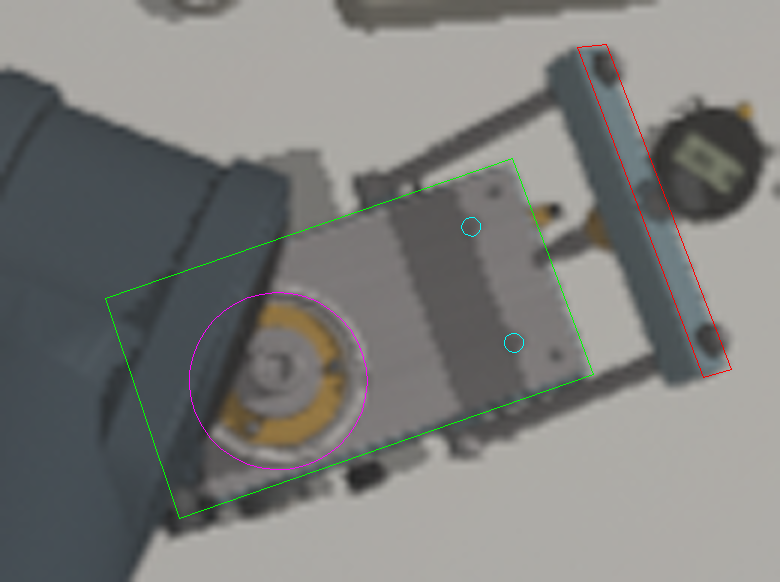

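The cell, bed and bar line up with the overlay to about 2 mm. Descending behind the cell and pushing most of the way.

```bash
python3 -m creep '[[0,0,0,0,0,0.1,0.4],[0,0,0,0,0,0.2,0.4],[0,0,0,0,0,0.295,0.4],[0,0,0,0,0,0.295,0.4],[0,0,0,-0.03,0,0.295,0.4],[0,0,0,-0.06,0,0.295,0.4],[0,0,0,-0.09,0,0.295,0.4],[0,0,0,-0.12,0.005,0.295,0.4],[0,0,0,-0.15,0.01,0.295,0.4],[0,0,0,-0.18,0.02,0.295,0.4],[0,0,0,-0.21,0.03,0.295,0.4],[0,0,0,-0.24,0.04,0.295,0.4],[0,0,0,-0.27,0.05,0.295,0.4],[0,0,0,-0.30,0.06,0.295,0.4],[0,0,0,-0.33,0.07,0.295,0.4],[0,0,0,-0.36,0.07,0.295,0.4],[0,0,0,-0.39,0.07,0.295,0.4],[0,0,0,-0.42,0.07,0.295,0.4],[0,0,0,-0.42,0.07,0.295,0.4]]'
python3 - <<'E'
from h import *
np.set_printoptions(precision=4,suppress=True)
go(-.046,0,.073)
for n in("top","scene"):
    c=eyes.capture(n)
    for k,z in(("cell",.055),("seat",.107),("home",.055)): print(n,k,[(a,onz(u,c,z)) for a,u in spot(k,c)[:1]])
    if n=="top": overlay(c,H,YAW,F(H,YAW,(-.02,0,0)),.8,"pics/ov3.png",(280,165,410,262))
E
```

```text
time: 6.48
ee_pos: [0.4741, -0.2607, 0.0722]
tcp_rot: [0.0, 0.589, 0.808, -0.0]
wrist_force: [-0.8, -0.3, 0.7]
gripper_width: 0.0593
gripper_force: 0.4
t 6.47 frame xy -0.066 0.0 z 0.0722 F [-0.8 -0.3  0.7] w 0.0593
toolx deg 107.9 z [ 0.    -0.001 -1.   ] units [-0.1   -0.    -0.004]
top cell [(0.75, array([ 0.4951, -0.3057,  0.055 ]))]
top seat []
top home [(0.75, array([ 0.4934, -0.3261,  0.055 ]))]
scene cell []
scene seat []
scene home []
```

View pics/ov3.png

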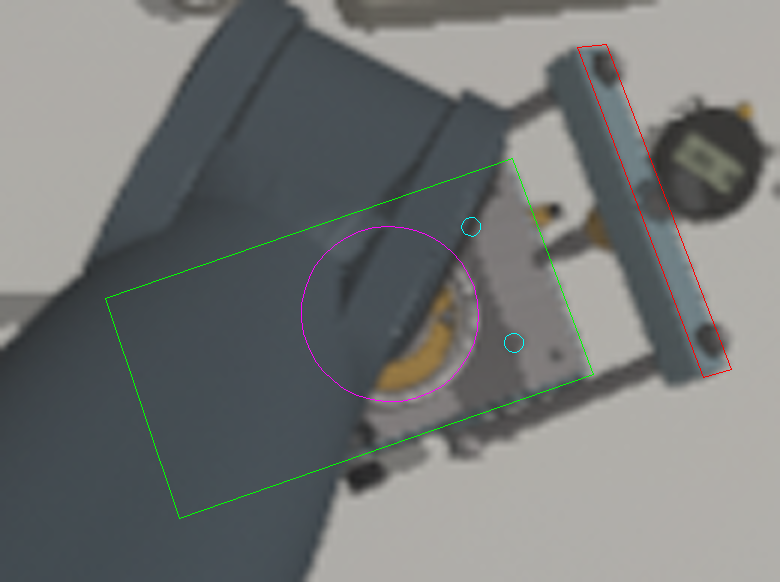

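The cell (magenta) matches about 20 mm short of home and is laterally centred. Continuing slowly to the dowels.

```bash
python3 -m creep '[[0,0,0,-0.02,0,0,0.4],[0,0,0,-0.04,0,0,0.4],[0,0,0,-0.055,0,0,0.4],[0,0,0,-0.065,0,0,0.4],[0,0,0,-0.075,0,0,0.4],[0,0,0,-0.085,0,0,0.4],[0,0,0,-0.085,0,0,0.4]]'
python3 - <<'E'
from h import *
go(-.046,0,.073)
E
```

```text
time: 7.75
ee_pos: [0.4791, -0.2762, 0.0723]
tcp_rot: [0.0, 0.588, 0.809, -0.0]
wrist_force: [-0.4, 2.3, 0.4]
gripper_width: 0.0601
gripper_force: 1.2
t 7.75 frame xy -0.0497 0.0 z 0.0723 F [-0.4  2.3  0.4] w 0.0601
toolx deg 107.92 z [ 0. -0. -1.] units [-0.018 -0.    -0.004]
```

```bash
python3 -m creep '[[0,0,0,-0.01,0,0,0.4],[0,0,0,-0.02,0,0,0.4],[0,0,0,-0.025,0,0,0.4],[0,0,0,-0.03,0,0,0.4],[0,0,0,-0.03,0,0,0.4]]'
python3 - <<'E'
from h import *
go(-.046,0,.073)
E
```

```text
time: 8.38
ee_pos: [0.4809, -0.2815, 0.0723]
tcp_rot: [-0.0, 0.588, 0.809, 0.0]
wrist_force: [-0.8, 4.4, 1.3]
gripper_width: 0.0598
gripper_force: 2.1
t 8.38 frame xy -0.0441 0.0 z 0.0723 F [-0.8  4.4  1.3] w 0.0598
toolx deg 107.94 z [-0.  0. -1.] units [ 0.01  -0.    -0.004]
```

```bash
python3 -m creep '[[0,0,0,-0.005,0,0,0.4],[0,0,0,-0.01,0,0,0.4],[0,0,0,-0.015,0,0,0.4],[0,0,0,-0.02,0,0,0.4],[0,0,0,-0.02,0,0,0.4]]'
python3 - <<'E'
from h import *
go(-.046,0,.073)
E
```

```text
time: 9.0
ee_pos: [0.4813, -0.2825, 0.0721]
tcp_rot: [-0.002, 0.588, 0.809, 0.002]
wrist_force: [-2.9, 17.1, 7.6]
gripper_width: 0.0596
gripper_force: 8.5
t 9.0 frame xy -0.043 0.0001 z 0.0721 F [-2.9 17.1  7.6] w 0.0596
toolx deg 108.02 z [-0.001  0.006 -1.   ] units [ 0.015 -0.001 -0.004]
```

The cell has met the dowels (17 N). I'll back off, shut the fingers and nudge once at the centre so it seats on both dowels.

```bash
python3 -m creep '[[0,0,0,0.06,0,0,0.4],[0,0,0,0.16,0,0,-1],[0,0,0,0.16,0,0,-1],[0,0,0,0.16,0,0,-1],[0,0,0,0.16,0,0,-1],[0,0,0,0.16,0,0,-1],[0,0,0,0.12,0,0,-1],[0,0,0,0.09,0,0,-1],[0,0,0,0.075,0,0,-1],[0,0,0,0.07,0,0,-1],[0,0,0,0.065,0,0,-1],[0,0,0,0.06,0,0,-1],[0,0,0,0.055,0,0,-1],[0,0,0,0.055,0,0,-1]]'
python3 - <<'E'
from h import *
go(-.057,0,.073)
E
```

```text
time: 10.75
ee_pos: [0.4776, -0.2704, 0.0722]
tcp_rot: [-0.003, 0.587, 0.809, 0.003]
wrist_force: [-3.5, 23.3, 12.7]
gripper_width: -0.0
gripper_force: 11.5
t 10.75 frame xy -0.0556 0.0003 z 0.0722 F [-3.5 23.3 12.7] w -0.0
toolx deg 108.07 z [-0.002  0.009 -1.   ] units [ 0.007 -0.001 -0.004]
```

Seated with 23 N. Backing off, rising, and checking the cell before going behind the crossbar.

```bash
python3 -m creep '[[0,0,0,0.05,0,0,-1],[0,0,0,0.1,0,0,-1],[0,0,0,0.1,0,-0.2,-1],[0,0,0,0.1,0,-0.4,-1],[0,0,0,0.1,0,-0.6,-1],[0,0,0,0.1,0,-0.8,-1],[0,0,0,0.0,-0.1,-0.8,-1],[0,0,0,-0.2,-0.2,-0.8,-1],[0,0,0,-0.4,-0.22,-0.8,-1],[0,0,0,-0.6,-0.22,-0.8,-1],[0,0,0,-0.8,-0.22,-0.8,-1],[0,0,0,-0.99,-0.22,-0.8,-1],[0,0,0,-0.99,-0.22,-0.8,-1],[0,0,0,-0.99,-0.22,-0.8,-1]]'
python3 - <<'E'
from h import *
np.set_printoptions(precision=4,suppress=True)
go(.165,-.045,.115)
for n in("top","scene"):
    c=eyes.capture(n)
    for k,z in(("cell",.055),("seat",.107),("home",.055),("bar_center",.1395),("ram_top",.165)): print(n,k,[(a,onz(u,c,z)) for a,u in spot(k,c)[:1]])
    if n=="top": overlay(c,H,YAW,H,.8,"pics/ov4.png",(280,165,410,262))
E
```

```text
time: 12.5
ee_pos: [0.4975, -0.4764, 0.2319]
tcp_rot: [-0.001, 0.588, 0.809, 0.0]
wrist_force: [0.1, 0.1, -0.3]
gripper_width: 0.0001
gripper_force: 0.0
t 12.5 frame xy 0.1466 -0.0437 z 0.2319 F [ 0.1  0.1 -0.3] w 0.0001
toolx deg 107.92 z [-0.001  0.001 -1.   ] units [-0.092 -0.006  0.584]
top cell [(0.62, array([ 0.4943, -0.3228,  0.055 ]))]
top seat [(0.75, array([ 0.4866, -0.3316,  0.107 ]))]
top home [(0.58, array([ 0.4872, -0.3236,  0.055 ]))]
top bar_center [(0.54, array([ 0.5334, -0.4228,  0.1395]))]
top ram_top []
scene cell [(0.3, array([ 0.6665, -0.1834,  0.055 ]))]
scene seat []
scene home [(0.67, array([ 0.4638, -0.2768,  0.055 ]))]
scene bar_center []
scene ram_top []
```

View pics/ov4.png

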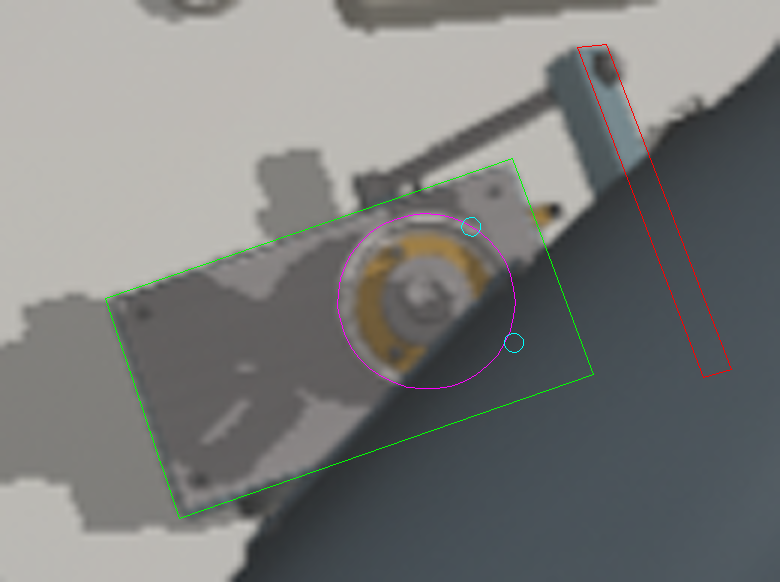

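The cell sits on the predicted home circle (centre about (425,300) in the crop). Now descending behind the crossbar, with the fingertips beside the ram.

```bash
python3 -m creep '[[0,0,0,-0.1,0,0,-1],[0,0,0,-0.1,0,0.15,-1],[0,0,0,-0.1,0,0.3,-1],[0,0,0,-0.1,0,0.45,-1],[0,0,0,-0.1,0,0.58,-1],[0,0,0,-0.1,0,0.58,-1],[0,0,0,-0.05,0,0.57,-1],[0,0,0,-0.0,0,0.55,-1],[0,0,0,0.03,0,0.53,-1],[0,0,0,0.06,0,0.51,-1],[0,0,0,0.06,0,0.51,-1]]'
python3 - <<'E'
from h import *
go(.024,-.045,.165)
c=eyes.capture("scene");cv2.imwrite("pics/s5.png",cv2.resize(c["color"][120:280,260:460],None,fx=4,fy=3.75))
E
```

```text
time: 14.48
ee_pos: [0.4947, -0.4662, 0.1317]
tcp_rot: [0.002, 0.588, 0.809, -0.001]
wrist_force: [1.7, -5.6, 0.5]
gripper_width: -0.0002
gripper_force: 2.8
t 14.47 frame xy 0.136 -0.0432 z 0.1317 F [ 1.7 -5.6  0.5] w -0.0002
toolx deg 107.93 z [ 0.002 -0.003 -1.   ] units [ 0.56  -0.007 -0.168]
```

```bash
python3 -m creep '[[0,0,0,0.03,0,-0.015,-1],[0,0,0,0.06,0,-0.035,-1],[0,0,0,0.09,0,-0.05,-1],[0,0,0,0.12,0,-0.07,-1],[0,0,0,0.15,0,-0.085,-1],[0,0,0,0.18,0,-0.1,-1],[0,0,0,0.21,0,-0.12,-1],[0,0,0,0.24,0,-0.135,-1],[0,0,0,0.27,0,-0.145,-1],[0,0,0,0.30,0,-0.155,-1],[0,0,0,0.33,0,-0.165,-1],[0,0,0,0.36,0,-0.175,-1],[0,0,0,0.39,0,-0.185,-1],[0,0,0,0.42,0,-0.19,-1],[0,0,0,0.45,0,-0.195,-1],[0,0,0,0.48,0,-0.2,-1],[0,0,0,0.51,0,-0.2,-1],[0,0,0,0.53,0,-0.2,-1],[0,0,0,0.53,0,-0.2,-1]]'
python3 - <<'E'
from h import *
go(.024,-.045,.165)
E
```

```text
time: 16.9
ee_pos: [0.4613, -0.3641, 0.1702]
tcp_rot: [-0.0, 0.588, 0.809, 0.0]
wrist_force: [0.2, -0.1, -0.5]
gripper_width: -0.0
gripper_force: 0.0
t 16.9 frame xy 0.0286 -0.0439 z 0.1702 F [ 0.2 -0.1 -0.5] w -0.0
toolx deg 107.95 z [-0.     0.001 -1.   ] units [ 0.023 -0.006  0.026]
```

```bash
python3 -m creep '[[0,0,0,0.01,0,0,-1],[0,0,0,0.02,0,0,-1],[0,0,0,0.03,0,0,-1],[0,0,0,0.035,0,0,-1],[0,0,0,0.04,0,0,-1],[0,0,0,0.04,0,0,-1]]'
python3 - <<'E'
from h import *
go(.024,-.045,.165)
c=eyes.capture("top");print(spot("bar_center",c),px(F(H,YAW,(0,0,.185)),c))
overlay(c,H,YAW,H,0,"pics/ov5.png",(280,165,410,262))
E
```

```text
time: 17.65
ee_pos: [0.4604, -0.3612, 0.1704]
tcp_rot: [0.003, 0.589, 0.808, -0.002]
wrist_force: [5.3, -17.8, -8.8]
gripper_width: -0.0001
gripper_force: 9.7
t 17.65 frame xy 0.0255 -0.0438 z 0.1704 F [  5.3 -17.8  -8.8] w -0.0001
toolx deg 107.83 z [ 0.002 -0.007 -1.   ] units [ 0.008 -0.006  0.027]
[(0.6, array([351.104, 208.48 ]))] [352.4706551  209.86331702]
```

View pics/ov5.png

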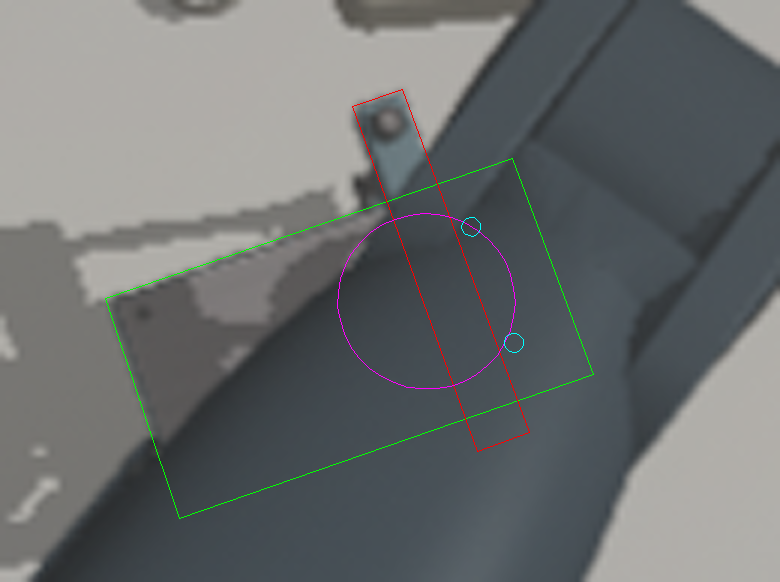

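The yoke is upright on its stop (18 N, and the bar end matches the overlay). Now moving over the ram.

```bash
python3 -m creep '[[0,0,0,-0.04,0,0,-1],[0,0,0,-0.1,0,0,-1],[0,0,0,-0.12,0,-0.15,-1],[0,0,0,-0.12,0,-0.35,-1],[0,0,0,-0.12,0,-0.4,-1],[0,0,0,0.0,0.1,-0.4,-1],[0,0,0,0.12,0.22,-0.4,-1],[0,0,0,0.12,0.22,-0.4,-1],[0,0,0,0.12,0.22,-0.4,-1]]'
python3 - <<'E'
from h import *
go(.0015,0,.224)
E
```

```text
time: 18.88
ee_pos: [0.4934, -0.3208, 0.2498]
tcp_rot: [-0.0, 0.588, 0.809, -0.0]
wrist_force: [0.5, 0.7, 0.7]
gripper_width: -0.0003
gripper_force: 0.0
t 18.88 frame xy -0.0028 -0.0001 z 0.2498 F [0.5 0.7 0.7] w -0.0003
toolx deg 107.96 z [-0.001  0.    -1.   ] units [-0.022  0.     0.129]
```

```bash
python3 -m creep '[[0,0,0,-0.02,0,0.05,-1],[0,0,0,-0.02,0,0.1,-1],[0,0,0,-0.02,0,0.13,-1],[0,0,0,-0.02,0,0.14,-1],[0,0,0,-0.02,0,0.15,-1],[0,0,0,-0.02,0,0.16,-1],[0,0,0,-0.02,0,0.17,-1],[0,0,0,-0.02,0,0.18,-1],[0,0,0,-0.02,0,0.185,-1],[0,0,0,-0.02,0,0.185,-1]]'
python3 - <<'E'
from h import *
go(.0015,0,.21)
E
```

```text
time: 20.12
ee_pos: [0.4948, -0.3245, 0.2132]
tcp_rot: [-0.0, 0.588, 0.809, 0.0]
wrist_force: [-0.2, -0.8, 2.4]
gripper_width: -0.0001
gripper_force: 0.8
t 20.12 frame xy 0.0011 0.0001 z 0.2132 F [-0.2 -0.8  2.4] w -0.0001
toolx deg 107.93 z [-0.  0. -1.] units [-0.002 -0.001  0.016]
```

```bash
python3 -m creep '[[0,0,0,0,0,0.007,-1],[0,0,0,0,0,0.012,-1],[0,0,0,0,0,0.016,-1],[0,0,0,0,0,0.02,-1],[0,0,0,0,0,0.024,-1],[0,0,0,0,0,0.024,-1]]'
python3 - <<'E'
from h import *
go(.0015,0,.21)
E
```

```text
time: 20.88
ee_pos: [0.4949, -0.3247, 0.2097]
tcp_rot: [0.001, 0.588, 0.809, -0.0]
wrist_force: [-2.9, 0.8, 12.2]
gripper_width: 0.0001
gripper_force: 5.8
t 20.88 frame xy 0.0013 0.0002 z 0.2097 F [-2.9  0.8 12.2] w 0.0001
toolx deg 107.93 z [ 0.001 -0.001 -1.   ] units [-0.001 -0.001 -0.001]
```

The ram is at its predicted seat depth (z = 0.2097) with the force rising. One more small press to confirm, then withdraw.

```bash
python3 -m creep '[[0,0,0,0,0,0.006,-1],[0,0,0,0,0,0.01,-1],[0,0,0,0,0,0.01,-1]]'; python3 -m creep '[[0,0,0,0,0,-0.05,-1],[0,0,0,0,0,-0.2,-1],[0,0,0,0,0,-0.4,-1],[0,0,0,0.3,-0.3,-0.5,-1],[0,0,0,0.6,-0.6,-0.5,-1],[0,0,0,0.9,-0.9,-0.5,-1],[0,0,0,0.9,-0.9,-0.5,-1],[0,0,0,0.9,-0.9,-0.5,-1]]'
python3 - <<'E'
from h import *
np.set_printoptions(precision=4,suppress=True)
go(0,0,.2)
c=eyes.capture("scene");cv2.imwrite("pics/s6.png",cv2.resize(c["color"][120:250,280:440],None,fx=4,fy=4))
c=eyes.capture("top");print([(k,spot(k,c)[:1],px(F(H,YAW,p),c)) for k,p in(("bar_center",(.0015,0,.185)),("ram_top",(.0015,0,.21)))])
overlay(c,F(H,YAW,(.0015,0,0)),YAW,F(H,YAW,(.0015,0,0)),0,"pics/ov6.png",(280,165,410,262))
E
```

```text
time: 21.25
ee_pos: [0.4951, -0.325, 0.2094]
tcp_rot: [0.002, 0.588, 0.809, -0.0]
wrist_force: [-6.4, 1.5, 22.9]
gripper_width: -0.0005
gripper_force: 11.5
time: 22.25
ee_pos: [0.2653, -0.2067, 0.3071]
tcp_rot: [0.0, 0.588, 0.809, 0.0]
wrist_force: [0.2, -1.1, -0.7]
gripper_width: 0.0002
gripper_force: 0.0
t 22.25 frame xy -0.1812 -0.1824 z 0.3071 F [ 0.2 -1.1 -0.7] w 0.0002
toolx deg 107.9 z [ 0.001 -0.    -1.   ] units [-0.908  0.91   0.536]
[('bar_center', [(0.7, array([351.872, 208.4  ]))], array([352.9588, 209.6951])), ('ram_top', [(0.44, array([352.32, 209.08]))], array([353.5272, 208.2876]))]
```

View pics/ov6.png

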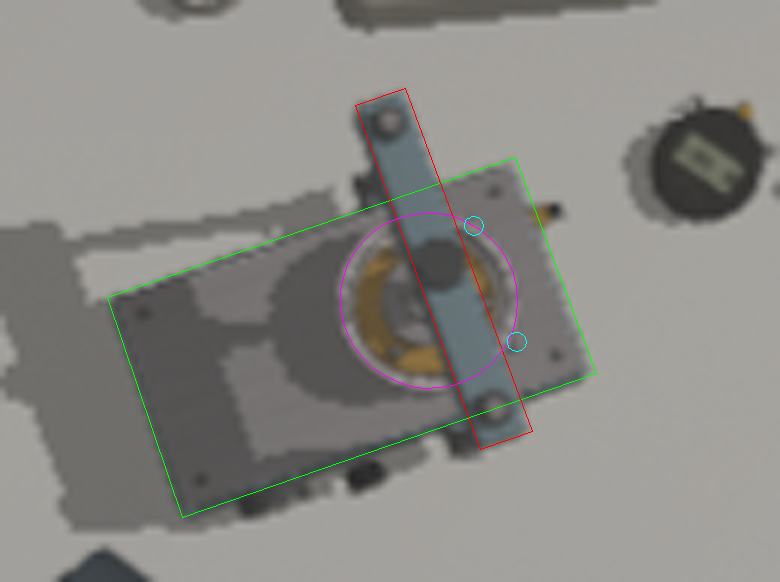

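View pics/s6.png

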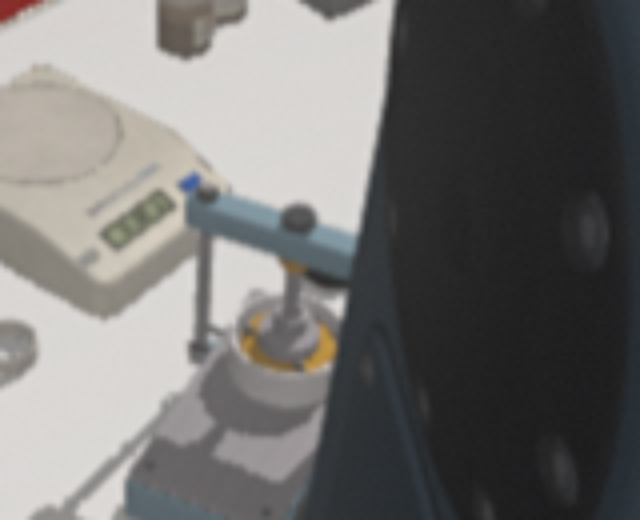

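Top view: the bar is upright over the cell, with the ram head at (438,265), and the cell lies on the home circle. Scene view: the nose is in the cap's boss at (290,320). The ram stopped at about 12.5 mm, on the seat's floor, and the robot is clear. Handing in.

```bash
python3 -c "
from workcell import sign_off
print(sign_off())"
```

```text
the job is handed in; nothing more can be done
None
```

I handed the job in at about 22 s: the cell is home against the dowels, the yoke is upright on its stop, and the ram is about 12.5 mm down in the seat; sign-off returned no verdict, so this rests on my force readings and the last pictures.

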